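Load a roll of tape on its desk holder and pin it with the spindle

TASK

Load the tape holder: lay the cream roll of tape flat on the white holder, roughly centred round the dark window in its top, then lift the blue spindle out of its wooden rest and push its pin down through the roll into the hidden socket until it is fully home and upright. The socket hole is somewhere under the window, not always in the middle, so feel for it with the pin. Do not disturb the mug or the stamp behind, and let go of the roll and the spindle at the end.

Things in the scene. Friction and masses are not known exactly. Their poses are not given: they have to be found in the camera images.
- holder_window (a point): Centre of the 46 mm round window in the holder's top, level with the top face. 6 mm below that face is the flat black top of a fixed socket carrier with one vertical blind hole, 17.8 mm across, 24 mm deep (floor 30 mm below the top face). The hole's centre differs every time: up to 5 mm from the window's centre along each of the holder's x and y axes.
- holder: The tape holder, a fixed white square block, 124 x 124 mm and 36 mm high, sides along its x and y axes, z up; origin at the centre of its underside. Its deck round the window is 4 mm thick, with hollow space and the black carrier beneath.
- roll_center (a point): Centre (half-way up) of the loose cream roll of tape, a plain ring lying flat on the desk, z up: 98 mm across outside, 72 mm across inside (wall 13 mm thick), 25 mm high, 80 g. It can be picked from above by pinching its wall.
- roll: The roll of tape; origin at the centre of its underside.
- spindle_knob (a point): Point on the axis of the loose spindle's knob, z up along it. From the bottom: steel pin 16 mm across, 58 mm long, foot bevelled over 3 mm to 12.6 mm across; blue disc 84 mm across, 8 mm thick; black round knob 24 mm across, 38 mm high. The point is 20 mm above the disc's top, 18 mm below the knob's top, 86 mm above the pin's foot. 120 g.
- spindle_foot (a point): Centre of the flat foot of the spindle's pin. When home, it stands on the hole's floor, and the disc is 3 mm above the roll's top.
- spindle: The spindle; origin at the foot of its pin, z up along it.
- rest: The fixed wooden rest where the spindle starts upright: a 56 mm square block, 64 mm high, the pin hanging in its 22 mm hole, the disc lying on its top; origin at the centre of its underside, z up.
- orange_mug: Bystander: orange mug, 81 mm across with a handle, 101 mm high, standing on the desk behind the holder; origin at its underside.
- stamper: Bystander: stamp with a dark turned wooden handle, base 28 x 55 mm, 70 mm high, standing on the desk behind the holder; origin at its underside.
Things that resemble listed ones, but are neither listed nor needed, are in the scene too. Of the things shaped like the spindle, the blue one is meant.

How it is judged:
By the outcome, as a careful person would: the job done as asked, in the order asked, and still so for the second after the job is handed in, with the robot touching nothing.
It also fails if it takes over 67 s, if anything falls off the work surface, if the arm or the gripper's body presses on something with over 40 N, if the wrist force passes 120 N, or if a joint passes its speed limit or range.

ROBOT

A 6-joint arm with a two-finger parallel gripper is mounted at the origin on a cart in front of the work surface, level with it; the furniture and walls round the work are solid. World frame = base frame: x ahead of the robot, y to its left, z up, the work surface at z = 0. Lengths are in m, angles in rad, forces in N, time in s.
With the tool pointing down it reaches from about 0.25 to 0.775 m from the base axis. Payload 4 kg.
Tool frame: the origin (TCP) lies midway between the tips of the shut fingers; the grasp point (between the pads) lies 19 mm behind it; z points along the fingers, y is the line along which they close (so a half turn about z gives the same grasp; the last joint's range is limited). The gripper opens to 94 mm and grips with 3 to 60 N. Pads are 16 mm wide; open, the fingers measure 119 mm over their backs; the gripper's body (75 mm by 177 mm) begins 78 mm behind the grasp point.
Start: joints at [-1.366, 0.087, 1.371, -0, 1.684, -0.103], TCP at [0.167, -0.524, 0.184] pointing down, gripper open.
Joint ranges: [-3.1, 3.1], [-0.76, 2.03], [0.27, 2.55], [-1.08, 4.22], [0.17, 2.65], [-2.57, 2.57]. Speed limits (rad/s): [2.79, 2.79, 3.14, 3.14, 3.14, 3.14].

INTERFACE

Orientations are given as a rotation vector (axis times angle).
In Python, from plant import r, kinematics, sensors, get_image, camera_model gives the robot as it stands. Calls block until the motion is done:
- r.reach(position, orientation): joint-space move of the TCP to a pose.
- r.servo_line(position, vel=0.15, orientation=None, contact_N=None): straight line of the TCP; orientation=None keeps the orientation; vel is the mean speed in m/s. With contact_N (N) it stops when the force on the tool has changed by that much, and returns True; else False.
- r.set_joints(angles): joint-space move.
- r.set_gripper(opening, f_grip=None): opening from 0.0 (shut) to 1.0 (fully open); f_grip is the grip in N (None keeps the last); returns when the fingers have stopped.
- r.wait(seconds).
- kinematics.inverse_kinematics(position, orientation): joint angles nearest the present ones, or None.
- sensors.get_obs(): the state.
- get_image(name): name is "scene" or "side" or "wrist"; returns (picture, depth): 480x640x3 uint8, red, green, blue; 480x640 float32, m along the optical axis (not along the pixel's ray), 0 where there is no reading.
- camera_model(name): a dict with "mtx" (3x3 intrinsics, pixels), "R" (3x3) and "t" (3): a world point X has camera coordinates R X + t. Camera axes: x right, y down, z forward; pixel columns grow to the right and rows downward; lengths in m; the calibration is good to about 2 mm. A picture is of the moment at which its call begins: read the wrist's pose just before it. camera_model takes no time and is no camera call; for the wrist camera it gives the pose at the moment of the call.
A pose or a line that the arm cannot do raises r.MotionError and nothing moves.
- r.sign_off(): hands the job in; it is judged then, once.
The state is a dict: "time": time; "joint_positions": joint angles; "qd": joint speeds; "tau": joint torques, N m; "eef_pos": TCP position; "tool_rot": TCP orientation; "ft_force": force on the tool from outside, world axes, zero at the start; "wrist_torque": the same for the moment, N m; "grip_width": opening from 0.0 (shut) to 1.0 (fully open); "grasp_force": force on a finger pad.
Only numpy, scipy, OpenCV 4.12 (cv2) and the standard library are available. Lean on these libraries where they do the work, as an engineer would, in place of code of your own. Each camera call takes 0.05 s, during which the arm holds its last target. There are 200 camera calls.

## Working session

There is one attempt and no reset: what is moved stays moved. The work goes in short steps, each a Python script; the robot and the scene stay as the last script left them, time stands still between calls to the robot, and variables do not carry over. Pictures are saved under pics/ and viewed, at most 10 in all, crops included, and the job is handed in when it is done.

```bash
mkdir -p pics; ls; cat > h.py <<'E'
import numpy as np, cv2
from scipy.spatial.transform import Rotation as Ro
from plant import r, kinematics, sensors, get_image, camera_model
def save(n,im): cv2.imwrite(f'pics/{n}.png',im[:,:,::-1])
def cloud(d,m):
    v,u=np.mgrid[:480,:640]; K=m['mtx']
    P=np.stack([(u-K[0,2])/K[0,0]*d,(v-K[1,2])/K[1,1]*d,d],-1)
    return (P-m['t'])@m['R']
def ray(u,v,m,z):
    d=m['R'].T@np.linalg.inv(m['mtx'])@[u,v,1]; c=-m['R'].T@m['t']
    return c+d*(z-c[2])/d[2]
E
python3 - <<'E'
from h import *
for n in ['scene','side']:
    m=camera_model(n); im,d=get_image(n); np.savez(f'{n}.npz',im=im,d=d,**m); save(n,im)
    print(n,-m['R'].T@m['t'])
o=sensors.get_obs(); print(o['eef_pos'],o['tool_rot'],o['time'],o['grip_width'])
E
```

```text
pics
scene [0.17216123 0.71034032 0.77928221]
side [-0.00444481  0.99661066  1.03849648]
[ 0.16649181 -0.52365498  0.18277175] [-3.10259618e+00 -4.81262463e-01  2.34373137e-04] 0.1 1.00158171403888
```

View pics/scene.png

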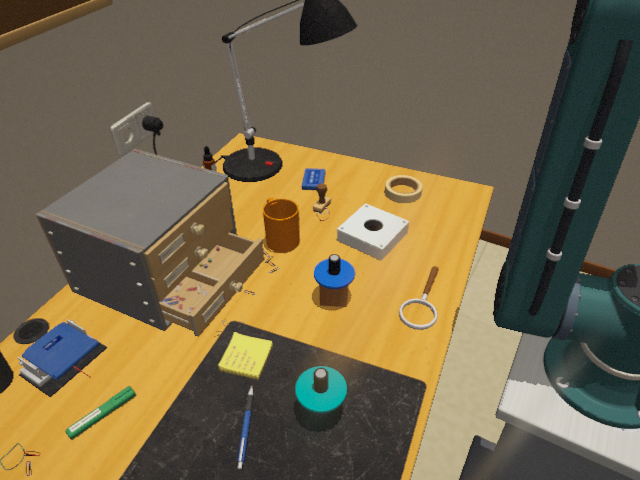

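View pics/side.png

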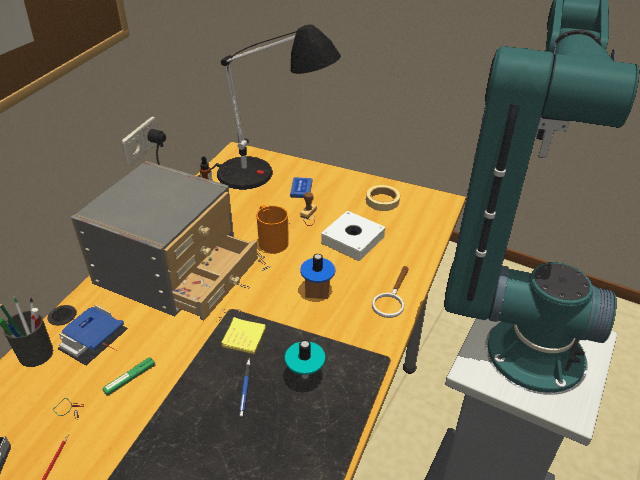

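Candidates for the spindle are the blue one at scene (334,272) and the teal one at (320,388). For the roll they are the cream ring at (403,188) and the magnifier's rim at (418,313), and the holder is the white block at (372,230). I choose the blue spindle and the cream ring, measure both, and check them in one close crop.

```bash
python3 - <<'E'
from h import *
out=[]
for n in ['scene','side']:
    f=dict(np.load(n+'.npz')); im,d=f['im'],f['d']; P=cloud(d,f); hsv=cv2.cvtColor(im,cv2.COLOR_RGB2HSV)
    H,S,V=[hsv[...,i].astype(int) for i in range(3)]
    Z=P[...,2]; ok=d>0
    def rep(k,m,z):
        v,u=np.nonzero(m); q=np.array([ray(a,b,f,z) for a,b in zip(u,v)])[:,:2]
        (c,rad)=cv2.minEnclosingCircle(q.astype(np.float32)); bb=cv2.minAreaRect((q*1000).astype(np.float32))
        print(n,k,len(u),'px',u.mean().round(),v.mean().round(),'circ',np.round(c,4),round(rad,4),'rect',np.round(bb[0],1),np.round(bb[1],1),round(bb[2],1),'cloud',np.round(np.median(P[m],0),4))
    def big(m):
        k,l,s,c=cv2.connectedComponentsWithStats(m.astype(np.uint8)); return l==1+s[1:,4].argmax()
    roi=(P[...,0]>.25)&(P[...,0]<.9)&(P[...,1]>-.5)&(P[...,1]<.45)
    rep('disc',big(roi&(H>103)&(H<120)&(S>150)&(abs(Z-.072)<.012)),.072)
    rep('holdertop',big(roi&(S<40)&(V>120)&(abs(Z-.036)<.008)),.036)
    rep('rolltop',big(roi&(abs(Z-.025)<.007)&(P[...,1]<-.2)&(S<150)),.025)
    rep('mug',big(roi&(Z>.05)&(H<14)&(S>150)&(Z<.12)),.1)
    if n=='scene': save('crop',cv2.resize(im[150:320,250:450],(800,680))[:600])
E
```

```text
scene disc 778 px 334.0 275.0 circ [0.5169 0.0709] 0.0428 rect [516.6  72.9] [78.9 80.1] 29.0 cloud [0.5104 0.0794 0.0732]
scene holdertop 1641 px 373.0 226.0 circ [ 0.5308 -0.1474] 0.0859 rect [ 531.3 -146.1] [130.2 124.4] 83.5 cloud [ 0.5271 -0.1399  0.0375]
scene rolltop 429 px 404.0 186.0 circ [ 0.5363 -0.3489] 0.0555 rect [ 535.5 -349. ] [ 95.7 110.4] 18.8 cloud [ 0.5352 -0.3464  0.0253]
scene mug 29 px 271.0 224.0 circ [0.6953 0.0322] 0.0161 rect [694.6  31.9] [15.6 31.4] 41.5 cloud [0.7059 0.0129 0.0833]
side disc 546 px 317.0 271.0 circ [0.5146 0.07  ] 0.0435 rect [514.3  70.9] [78.9 84.6] 30.0 cloud [0.5093 0.0769 0.0717]
side holdertop 1287 px 353.0 231.0 circ [ 0.5269 -0.1479] 0.0868 rect [ 527.1 -146.4] [129.2 128.3] 83.4 cloud [ 0.5262 -0.1426  0.0356]
side rolltop 319 px 383.0 195.0 circ [ 0.5335 -0.3487] 0.0542 rect [ 533.2 -348.6] [ 93.4 106.8] 26.0 cloud [ 0.535  -0.3506  0.024 ]
side mug 21 px 274.0 229.0 circ [0.6636 0.023 ] 0.0129 rect [665.9  24.2] [15.  23.9] 32.6 cloud [0.6813 0.0019 0.0816]
```

View pics/crop.png

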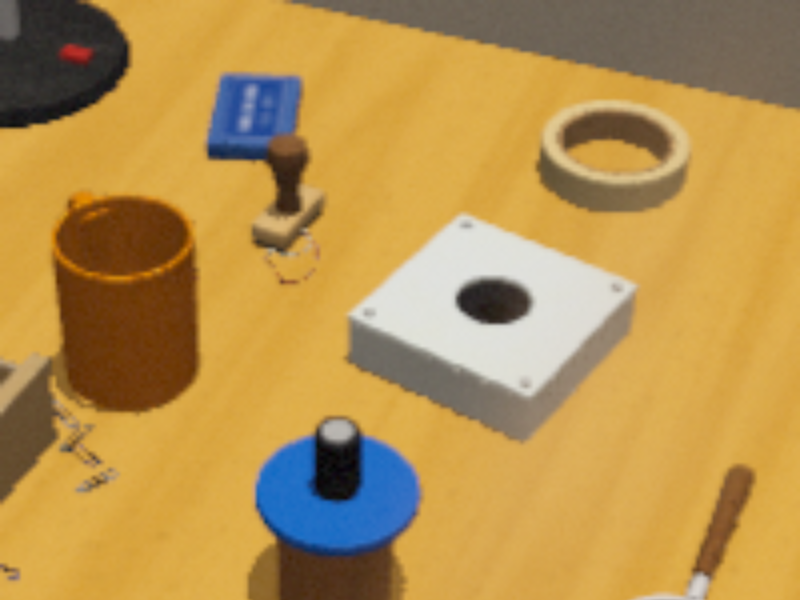

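The crop confirms the choice: the blue spindle at crop (338,490) in the wooden rest, the cream ring at (615,155), and the white holder with its window at (494,300). Next, a closer look with the wrist camera.

```bash
cat >> h.py <<'E'
def down(a):
    c,s=np.cos(a),np.sin(a); return Ro.from_matrix(np.array([[c,s,0],[s,-c,0],[0,0,-1]])).as_rotvec()
def proj(X,m):
    p=m['mtx']@(m['R']@X+m['t']); return p[:2]/p[2]
def shot(n):
    m=camera_model('wrist'); im,d=get_image('wrist'); np.savez(n+'.npz',im=im,d=d,**m); save(n,im)
    return im,d,m
def T(): return sensors.get_obs()['time']
E
python3 - <<'E'
from h import *
r.reach([0.50,-0.26,0.30],down(1.1)); print(T())
im,d,m=shot('w1'); print(-m['R'].T@m['t'],m['R'][2],m['mtx'][0,0])
print(proj(np.array([.534,-.349,.025]),m),proj(np.array([.528,-.146,.036]),m))
E
```

```text
1.7167
[ 0.53603427 -0.18910924  0.50009641] [-0.12710259 -0.2451914  -0.96110671] 429.37875544646414
[379.43637336 244.33491028] [291.76369584  79.73708662]
```

View pics/w1.png

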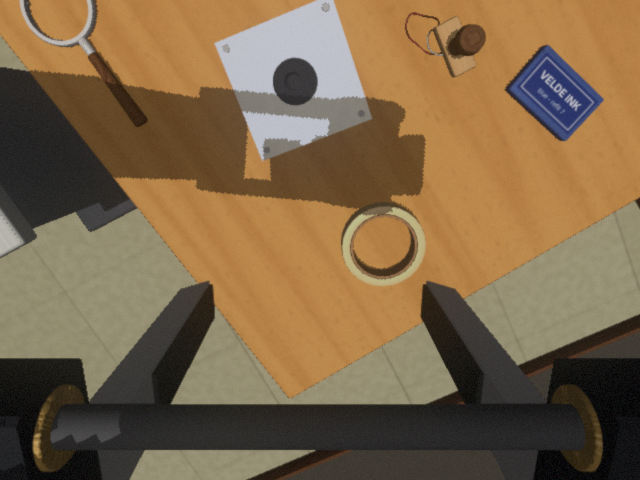

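The wrist view shows the roll at (384,245), the holder window at (295,81) and a slightly darker hole inside it. Now I measure all three.

```bash
python3 - <<'E'
from h import *
f=dict(np.load('w1.npz')); im,d=f['im'],f['d']; P=cloud(d,f); Z=P[...,2]
def fit(m,z,k):
    c,_=cv2.findContours(m.astype(np.uint8),cv2.RETR_EXTERNAL,cv2.CHAIN_APPROX_NONE); c=max(c,key=cv2.contourArea)
    e=cv2.fitEllipse(c); q=np.array([ray(u,v,f,z)[:2] for u,v in c[:,0]])
    A=np.c_[2*q,np.ones(len(q))]; s=np.linalg.lstsq(A,(q**2).sum(1),rcond=None)[0]
    print(k,len(q),np.round(e[0],1),np.round(e[1],1),'c',np.round(s[:2],4),'r',np.sqrt(s[2]+s[0]**2+s[1]**2).round(4)); return s[:2]
reg=np.zeros((480,640),bool); reg[195:295,330:440]=1
fit(reg&(Z>.018)&(Z<.035),.025,'roll')
hsv=cv2.cvtColor(im,cv2.COLOR_RGB2HSV); g=im.mean(-1)
reg[:]=0; reg[50:112,262:330]=1
w=fit(reg&(g<85),.036,'win'); 
v,u=np.nonzero(reg&(g<85)); print('winZ',np.percentile(Z[v,u],[5,25,50,75,95]).round(4), 'g',np.percentile(g[v,u],[2,10,25,50,75,95]))
reg&=np.linalg.norm(P[...,:2]-w,axis=-1)<.019
fit(reg&(Z<.023),.030,'hole(depth)')
m=(np.abs(Z-.036)<.006)&(hsv[...,1]<70)&(np.arange(480)[:,None]<175); 
c,_=cv2.findContours(m.astype(np.uint8),0,1); c=max(c,key=cv2.contourArea); q=np.array([ray(a,b,f,.036)[:2] for a,b in c[:,0]])*1000
print(cv2.minAreaRect(q.astype(np.float32)))
save('win',cv2.resize(np.clip(im[40:125,250:340].astype(float)*2,0,255).astype(np.uint8),(630,595),interpolation=cv2.INTER_CUBIC))
E
```

```text
roll 234 [383.3 245. ] [79.7 83.8] c [ 0.5371 -0.3529] r 0.0483
win 127 [294.7  81.5] [42.7 45.7] c [ 0.5297 -0.1491] r 0.0218
winZ [0.0055 0.0286 0.0295 0.0302 0.0311] g [44.66666667 48.33333333 55.5        58.         60.         64.        ]
hole(depth) 47 [292.8  80.7] [16.1 16.9] c [ 0.5284 -0.1468] r 0.0082
((530.08984375, -148.6375732421875), (123.87362670898438, 123.86690521240234), 83.5)
```

View pics/win.png

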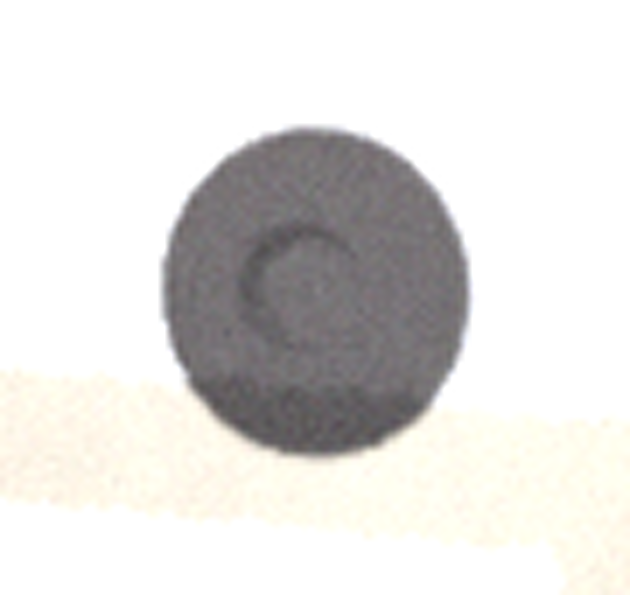

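The window centre is about (0.530,-0.149). The hole shows as a dark crescent at crop (310,290), and depth puts it near (0.5285,-0.147), to be confirmed by touch. Picking the roll now.

```bash
python3 - <<'E'
from h import *
c=np.array([.5371,-.3529]); th=np.arctan2(c[1],c[0]); u=np.array([np.cos(th),np.sin(th)]); o=down(th+np.pi/2)
p=c-.0425*u
r.set_gripper(.5,30)
r.reach([*p,.08],o); print(r.servo_line([*p,.006],.12,contact_N=8),T())
r.set_gripper(0,30); s=sensors.get_obs(); print(s['grip_width']*94,s['grasp_force'],s['eef_pos'],s['ft_force'])
r.servo_line([*p,.10],.15)
q=np.array([.530,-.149])-.0425*u
r.servo_line([*q,.10],.25); s=sensors.get_obs();print(s['grip_width']*94,s['grasp_force'],s['ft_force'],T())
print(r.servo_line([*q,.040],.06,contact_N=4)); print(sensors.get_obs()['eef_pos'],T())
E
```

```text
False 4.3167
-0.11364598355661616 0.0 [ 0.50155617 -0.3295499   0.00594283] [ 1.13070291 -1.06361485 -0.02064484]
0.7035872437330479 0.0 [-0.66826382  0.16735127 -0.18325027] 6.8917
False
[ 0.49492241 -0.12578769  0.04054965] 8.0417
```

The grip closed on nothing, so I lift and look.

```bash
python3 - <<'E'
from h import *
o=sensors.get_obs()
r.servo_line([.4949,-.1258,.12],.2); r.reach([.50,-.26,.30],down(1.1)); im,d,m=shot('w2'); print(T(),sensors.get_obs()['eef_pos'],sensors.get_obs()['grip_width'])
E
```

```text
9.5417 [ 0.49957393 -0.25884396  0.29722425] 0.003178089274947826
```

View pics/w2.png

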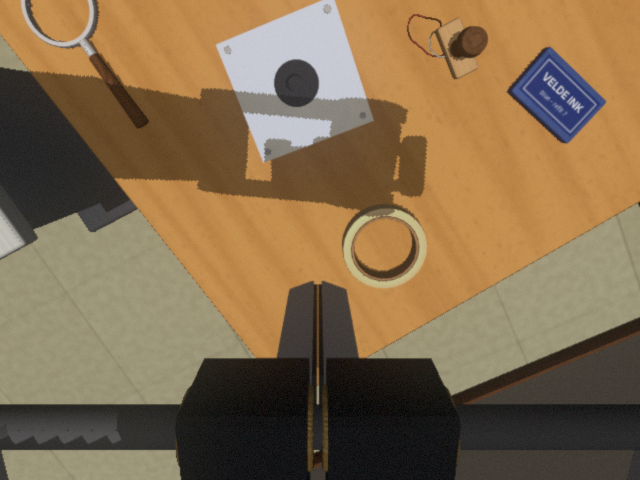

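```bash
python3 - <<'E'
from h import *
s=sensors.get_obs(); m=camera_model('wrist'); R=Ro.from_rotvec(s['tool_rot']).as_matrix(); print(R.round(3))
for k in (0,-.019,-.1): print(proj(s['eef_pos']+R[:,2]*k,m))
f=dict(np.load('w2.npz')); P=cloud(f['d'],f)
for u,v in [(318,288),(350,246),(421,246),(385,213),(385,280),(385,246),(300,20)]: print(u,v,P[v,u].round(4))
print(f['R'].round(3),(-f['R'].T@f['t']).round(4),s['joint_positions'])
E
```

```text
[[ 0.453  0.892 -0.004]
 [ 0.892 -0.453  0.003]
 [ 0.001 -0.005 -1.   ]]
[318.03415429 282.54450705]
[318.06860807 298.0521991 ]
[318.33418692 417.58958723]
318 288 [ 0.4411 -0.3721 -0.0021]
350 246 [ 0.5028 -0.3322  0.0256]
421 246 [ 0.5756 -0.3694  0.0248]
385 213 [ 0.5548 -0.3157  0.0229]
385 280 [ 0.5212 -0.3892  0.0239]
385 246 [ 0.5387 -0.3598 -0.0019]
300 20 [ 0.5603 -0.0989  0.0357]
[[ 0.891 -0.453 -0.005]
 [-0.435 -0.858  0.275]
 [-0.129 -0.243 -0.961]] [ 0.5366 -0.188   0.4982] [-5.79079492e-01  1.26857959e-01  1.10429232e+00  4.27765279e-04
  1.91533788e+00 -1.08984382e-01]
```

The pose was right, so I repeat the grasp with pictures before and after closing, combined in one view.

```bash
python3 - <<'E'
from h import *
c=np.array([.5380,-.3520]); th=np.arctan2(c[1],c[0]); u=np.array([np.cos(th),np.sin(th)]); o=down(th+np.pi/2)
p=c-.0425*u; ims=[]
r.set_gripper(.5,30); print(sensors.get_obs()['grip_width'])
r.reach([*p,.08],o); print(r.servo_line([*p,.006],.12,contact_N=8),T())
print(sensors.get_obs()['grip_width'],sensors.get_obs()['eef_pos'])
ims+=[get_image(n)[0] for n in ('wrist','scene')]
r.set_gripper(.1,30); s=sensors.get_obs(); print(s['grip_width']*94,s['grasp_force'],s['eef_pos'],s['ft_force'])
ims+=[get_image(n)[0] for n in ('wrist','scene')]
z=lambda a,k:cv2.resize(a if k%2==0 else a[100:300,250:517],(400,300))
a=[z(x,k) for k,x in enumerate(ims)]; save('g',np.vstack([np.hstack(a[:2]),np.hstack(a[2:])]))
E
```

```text
0.4995318581249221
False 12.0833
0.504087560790972 [ 0.50320864 -0.32919571  0.00715354]
9.222489788616093 0.0 [ 0.50238441 -0.32873274  0.00594006] [-0.88384642  0.50221085  0.21341569]
```

View pics/g.png

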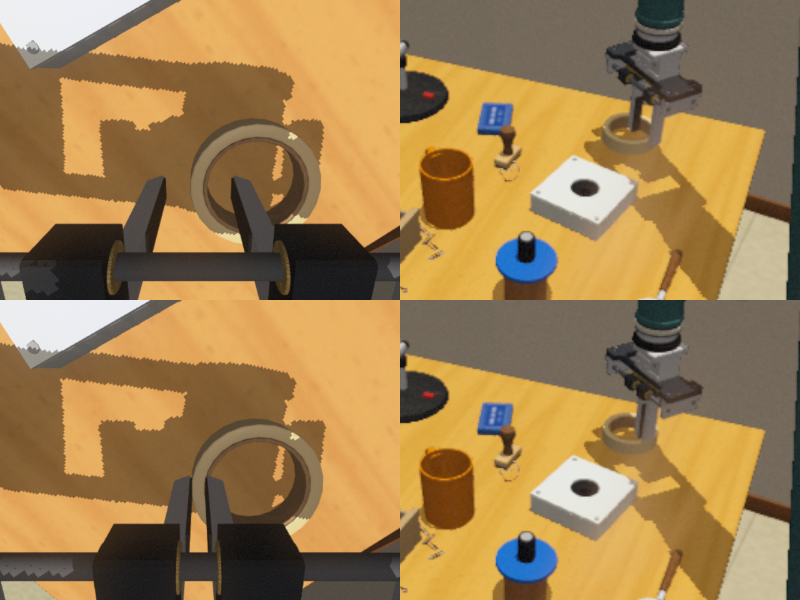

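The fingers straddle the wall at composite (199,476) and look about 13 mm apart, while the sensor reads 9 mm with no force. I test by closing fully, then by lifting a little, with close crops of each.

```bash
python3 - <<'E'
from h import *
a=[]
def pic(): a.append(cv2.resize(get_image('wrist')[0][230:380,240:440],(400,300)))
def st(): s=sensors.get_obs(); print((s['grip_width']*94).round(2),s['grasp_force'],np.round(s['eef_pos'],4),np.round(s['ft_force'],2),T())
pic()
r.set_gripper(0,60); st(); r.wait(.3); st(); pic()
p=sensors.get_obs()['eef_pos']
r.servo_line(p+[0,0,.02],.1); st(); pic()
f=dict(np.load('w2.npz')); a.append(cv2.resize(f['im'][230:380,240:440],(400,300)))
save('g2',np.vstack([np.hstack(a[:2]),np.hstack(a[2:])]))
E
```

```text
Traceback (most recent call last):
AttributeError: 'float' object has no attribute 'round'
```

```bash
cat >> h.py <<'E'
def st(): s=sensors.get_obs(); print('w %.2f gf %.2f'%(s['grip_width']*94,s['grasp_force']),np.round(s['eef_pos'],4),np.round(s['ft_force'],2),'t %.2f'%s['time'])
E
python3 - <<'E'
from h import *
a=[]
def pic(): a.append(cv2.resize(get_image('wrist')[0][230:380,240:440],(400,300)))
st(); pic()
r.set_gripper(0,60); st(); r.wait(.3); st(); pic()
p=sensors.get_obs()['eef_pos']
r.servo_line(p+[0,0,.02],.1); st(); pic()
f=dict(np.load('w2.npz')); a.append(cv2.resize(f['im'][230:380,240:440],(400,300)))
save('g2',np.vstack([np.hstack(a[:2]),np.hstack(a[2:])]))
E
```

```text
w 0.32 gf 0.00 [ 0.5024 -0.3287  0.006 ] [ 0.43 -0.    0.21] t 13.44
w -0.10 gf 0.00 [ 0.5024 -0.3287  0.006 ] [-0.65 -0.28 -0.6 ] t 13.71
w 0.16 gf 0.00 [ 0.5024 -0.3287  0.006 ] [ 0.73 -0.16  0.4 ] t 14.01
w 0.32 gf 0.00 [ 0.5031 -0.3293  0.0272] [-0.5   0.91  0.2 ] t 14.41
```

View pics/g2.png

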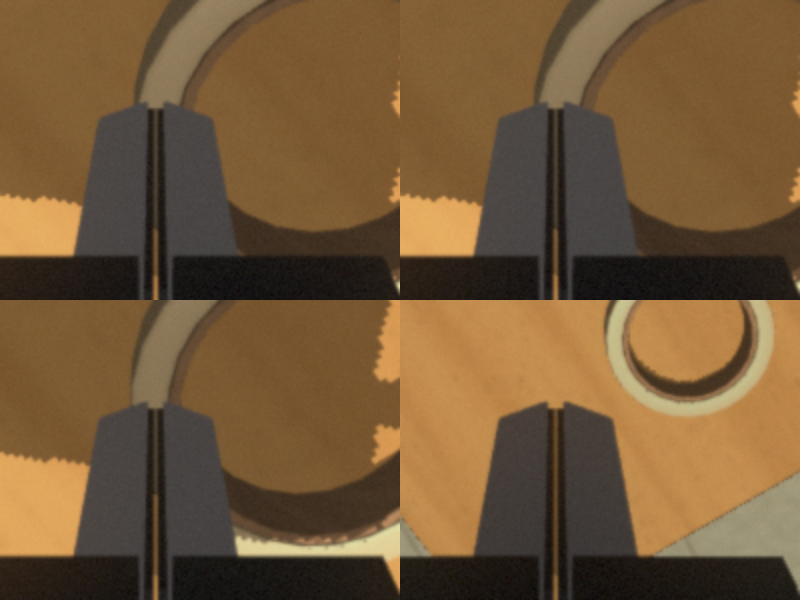

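The fingers shut while drawn over the wall. I check whether the true tip height agrees with eef_pos, using wrist depth and the scene camera.

```bash
python3 - <<'E'
from h import *
st(); m=camera_model('wrist'); im,d=get_image('wrist'); P=cloud(d,m)
print('cam',-m['R'].T@m['t'])
for u,v in [(290,300),(336,300),(318,310),(318,270),(450,150),(400,280),(200,200)]: print(u,v,d[v,u].round(4),P[v,u].round(4),im[v,u])
m=camera_model('scene'); im,d=get_image('scene'); P=cloud(d,m)
e=np.array(sensors.get_obs()['eef_pos']); print(proj(e,m)); R=Ro.from_rotvec(sensors.get_obs()['tool_rot']).as_matrix()
print(R.round(3))
u=int(proj(e,m)[0])
for v in range(130,215,5): print(v,P[v,u].round(3),im[v,u])
E
```

```text
w 0.33 gf 0.00 [ 0.5026 -0.3289  0.0264] [-0.22 -0.06 -0.16] t 14.46
cam [ 0.54637956 -0.26137234  0.227049  ]
290 300 0.1718 [ 0.4984 -0.3148  0.0687] [76 71 67]
336 300 0.1714 [ 0.5139 -0.3248  0.069 ] [69 65 64]
318 310 0.1957 [ 0.5    -0.3329  0.0479] [66 57 41]
318 270 0.2155 [ 0.5058 -0.324   0.0242] [137 117  86]
450 150 0.2221 [ 0.5944 -0.3134  0.001 ] [126  91  50]
400 280 0.2431 [ 5.365e-01 -3.620e-01 -1.000e-04] [118  84  45]
200 200 0.2308 [ 0.4697 -0.2635 -0.0005] [126  89  47]
[412.65469556 193.4046734 ]
[[ 0.547  0.837 -0.001]
 [ 0.837 -0.547  0.001]
 [ 0.    -0.001 -1.   ]]
130 [ 0.517 -0.309  0.213] [102  99  95]
135 [ 0.516 -0.311  0.2  ] [93 88 87]
140 [ 0.515 -0.313  0.186] [66 62 63]
145 [ 0.514 -0.313  0.172] [87 68 35]
150 [ 0.508 -0.299  0.167] [34 31 33]
155 [ 0.503 -0.29   0.16 ] [48 41 32]
160 [ 0.513 -0.323  0.126] [93 88 86]
165 [ 0.511 -0.321  0.113] [89 83 80]
170 [ 0.51  -0.322  0.098] [101  93  88]
175 [ 0.508 -0.322  0.084] [84 76 67]
180 [ 0.505 -0.319  0.071] [106  96  89]
185 [ 0.503 -0.318  0.058] [111  98  90]
190 [ 0.52  -0.374  0.002] [153 112  59]
195 [ 0.502 -0.323  0.024] [135 114  77]
200 [ 0.499 -0.322  0.01 ] [130 108  72]
205 [ 0.494 -0.31   0.003] [158 120  68]
210 [ 0.487 -0.291  0.002] [161 123  71]
```

```bash
python3 - <<'E'
from h import *
st(); e=np.array(sensors.get_obs()['eef_pos'])
for n in ('wrist','scene','side'):
    m=camera_model(n); im,d=get_image(n); P=cloud(d,m)
    near=(np.linalg.norm(P[...,:2]-e[:2],axis=-1)<.03)&(P[...,2]>.032)&(P[...,2]<.11)
    z=P[near][:,2]; print(n,near.sum(),np.percentile(z,[0,1,5,20,50]).round(4) if len(z) else '', P[near][z<np.percentile(z,8)].mean(0).round(4))
E
```

```text
w 0.40 gf 0.00 [ 0.5022 -0.3285  0.0255] [ 0.26  0.6  -0.75] t 14.56
wrist 4898 [0.0454 0.0493 0.0555 0.0689 0.0882] [ 0.5067 -0.3209  0.0538]
scene 226 [0.049  0.0524 0.0571 0.0664 0.083 ] [ 0.5051 -0.3212  0.0552]
side 174 [0.0469 0.0506 0.0559 0.0644 0.0815] [ 0.5042 -0.323   0.0535]
```

All three cameras put the real fingertips about 22 mm above the reported TCP, so the tips were just skimming over the roll. I descend that much lower, guarded by contact.

```bash
python3 - <<'E'
from h import *
c=np.array([.5380,-.3520]); th=np.arctan2(c[1],c[0]); u=np.array([np.cos(th),np.sin(th)]); o=down(th+np.pi/2)
p=c-.0425*u
r.servo_line([*p,.05],.1); r.set_gripper(.45,30)
print(r.servo_line([*p,-.016],.08,contact_N=5)); st()
r.set_gripper(0,30); st(); 
z=sensors.get_obs()['eef_pos'][2]
if sensors.get_obs()['grip_width']*94>8:
    r.servo_line([*p,.07],.15); st()
E
```

```text
False
w 42.46 gf 0.00 [ 0.5029 -0.3291 -0.0154] [0.34 0.13 0.59] t 16.88
w 13.58 gf 28.01 [ 0.5026 -0.329  -0.0157] [-0.8  -0.65  1.54] t 17.44
w 13.74 gf 28.00 [ 0.5018 -0.3282  0.0688] [ 0.09  1.15 -1.62] t 18.17
```

Gripped at 13.6 mm with 28 N. Now placing it.

```bash
python3 - <<'E'
from h import *
c=np.array([.5380,-.3520]); th=np.arctan2(c[1],c[0]); u=np.array([np.cos(th),np.sin(th)])
q=np.array([.530,-.149])-.0425*u
r.servo_line([*q,.07],.2); st()
r.servo_line([*q,.030],.12); print(r.servo_line([*q,.017],.03,contact_N=3)); st()
r.set_gripper(.4); r.servo_line([*q,.09],.2)
r.reach([.50,-.20,.25],down(1.2)); im,d,m=shot('w3'); P=cloud(d,m);st()
M=((P[...,2]>.052)&(P[...,2]<.068)&(np.linalg.norm(P[...,:2]-[.53,-.149],axis=-1)<.08)).astype(np.uint8)
k,_=cv2.findContours(M,0,1); k=max(k,key=cv2.contourArea); a=np.array([ray(x,y,m,.061)[:2] for x,y in k[:,0]])
A=np.c_[2*a,np.ones(len(a))]; s=np.linalg.lstsq(A,(a**2).sum(1),rcond=None)[0]; print(s[:2],np.sqrt(s[2]+s[:2]@s[:2]), np.median(P[M>0][:,2]))
E
```

```text
w 13.24 gf 28.00 [ 0.4944 -0.1264  0.0699] [ 0.12 -0.   -0.99] t 19.33
True
w 13.45 gf 32.51 [ 0.4948 -0.1261  0.02  ] [ 0.44 -0.34  2.72] t 20.21
w 37.58 gf 0.00 [ 0.499  -0.1989  0.2465] [-0.16  0.61  0.6 ] t 22.09
[ 0.52967453 -0.14937625] 0.04806871229994289 0.06043571643327228
```

View pics/w3.png

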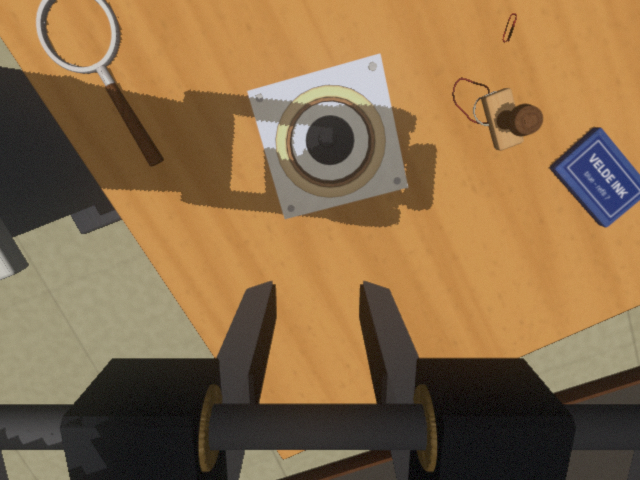

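The roll lies flat and centred, at wrist pixel (330,140). Next I re-measure the hole from this view, look at the spindle from close by, and grip its knob.

```bash
python3 - <<'E'
from h import *
def fit(M,z,m):
    k,_=cv2.findContours(M.astype(np.uint8),0,1); k=max(k,key=cv2.contourArea); a=np.array([ray(x,y,m,z)[:2] for x,y in k[:,0]])
    A=np.c_[2*a,np.ones(len(a))]; s=np.linalg.lstsq(A,(a**2).sum(1),rcond=None)[0]; return s[:2].round(4),np.sqrt(s[2]+s[:2]@s[:2]).round(4),len(a)
f=dict(np.load('w3.npz')); P=cloud(f['d'],f); nr=np.linalg.norm(P[...,:2]-[.53,-.149],axis=-1)<.022
print('hole',fit(nr&(P[...,2]<.022),.030,f), 'floor',P[nr&(P[...,2]<.012)].mean(0).round(4))
g=f['im'].mean(-1); print('win',fit((np.linalg.norm(P[...,:2]-[.53,-.149],axis=-1)<.03)&(P[...,2]<.0335)&(g<85),.036,f))
r.reach([.48,.01,.25],down(1.5)); im,d,m=shot('w4'); P=cloud(d,m); print(proj(np.array([.5155,.0705,.072]),m))
nr=np.linalg.norm(P[...,:2]-[.5155,.0705],axis=-1)
print('disc',fit((nr<.06)&(P[...,2]>.063),.072,m)); print('knobtop',fit((nr<.025)&(P[...,2]>.105)&(P[...,2]<.118),.110,m), np.median(P[(nr<.02)&(P[...,2]>.1)][:,2])); st()
E
```

```text
hole (array([ 0.5284, -0.1461]), np.float64(0.0083), 50) floor [ 0.5283 -0.1469  0.0059]
win (array([ 0.5299, -0.1485]), np.float64(0.0221), 136)
[354.57435505 136.40981516]
disc (array([ 0.5805, -0.2324]), np.float64(0.1451), 1202)
knobtop (array([0.5172, 0.0677]), np.float64(0.0114), 85) 0.10981190165456046
w 37.51 gf 0.00 [0.48   0.0091 0.2493] [-0.61 -0.76  0.43] t 22.99
```

```bash
python3 - <<'E'
from h import *
k=[.5170,.0682]; o=down(1.5)
r.set_gripper(.5,40); r.reach([*k,.12],o); print(r.servo_line([*k,.058],.08,contact_N=5)); st()
r.set_gripper(0,40); st()
e=sensors.get_obs()['eef_pos']
if sensors.get_obs()['grip_width']*94>15:
    r.servo_line([*k,.135],.1); st()
    im,d,m=shot('w5'); P=cloud(d,m); R=Ro.from_rotvec(sensors.get_obs()['tool_rot']).as_matrix(); ee=np.array(sensors.get_obs()['eef_pos'])
    hsv=cv2.cvtColor(im,cv2.COLOR_RGB2HSV); M=(hsv[...,0]>100)&(hsv[...,0]<122)&(hsv[...,1]>130)&(P[...,2]>.1)
    print(M.sum(), 'disc z',np.percentile(P[M][:,2],[5,50,95]).round(4))
    c=np.array(P[M]); A=np.c_[c[:,:2],np.ones(len(c))]; print('tilt',np.linalg.lstsq(A,c[:,2],rcond=None)[0].round(4))
E
```

```text
False
w 46.56 gf 0.00 [0.5174 0.0682 0.0585] [ 0.22  0.02 -0.51] t 24.95
w 23.07 gf 40.00 [0.5174 0.0682 0.0584] [0.12 0.32 1.49] t 25.45
w 23.16 gf 40.00 [0.5164 0.0682 0.1341] [-0.15 -0.33 -0.49] t 26.37
12560 disc z [0.1463 0.1473 0.1485]
tilt [0.0046 0.1239 0.1358]
```

View pics/w5.png

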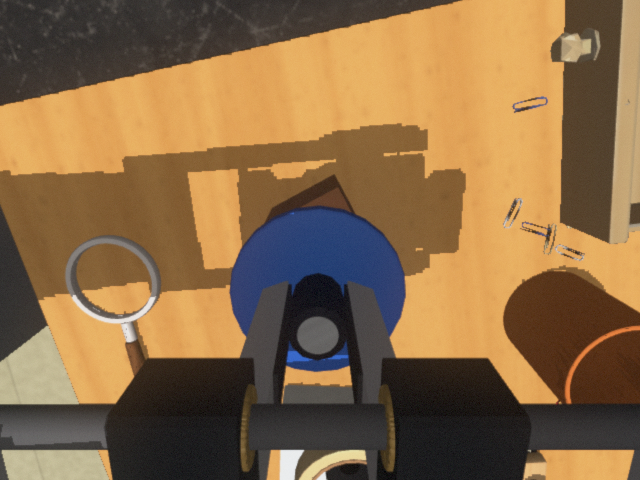

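The spindle hangs upright in the grip: knob top at (318,335), disc at (318,290). I find its offset from the tool by the disc's rim, then carry it over and feel for the hole.

```bash
cat > ins.py <<'E'
from h import *
from scipy.optimize import least_squares
f=dict(np.load('w5.npz')); hsv=cv2.cvtColor(f['im'],cv2.COLOR_RGB2HSV)
M=((hsv[...,0]>100)&(hsv[...,0]<125)&(hsv[...,1]>130)); M[:, :200]=0; M[:,430:]=0
k,_=cv2.findContours(M.astype(np.uint8),0,1); k=cv2.convexHull(max(k,key=cv2.contourArea))[:,0]; k=k[k[:,1]<340]
a=np.array([ray(x,y,f,.1473)[:2] for x,y in k])
s=least_squares(lambda c:np.hypot(*(a-c).T)-.042,[.517,.068],loss='soft_l1',f_scale=.0005); off=s.x-np.array([.5164,.0682]); print('off',off.round(4),len(a),np.abs(s.fun).max())
if np.linalg.norm(off)>.004: off=np.zeros(2)
h=np.array([.5284,-.1465])-off; print('target',h)
r.servo_line([*h,.135],.2); r.servo_line([*h,.092],.12)
pts=[np.zeros(2)]+[R_*np.array([np.cos(t),np.sin(t)]) for R_,n in ((.002,6),(.004,10)) for t in np.arange(n)*2*np.pi/n]
for q in pts:
    p=h+q
    if T()>50: print('time'); break
    r.servo_line([*p,.0855],.05)
    hit=r.servo_line([*p,.0755],.03,contact_N=4); st()
    if not hit or sensors.get_obs()['eef_pos'][2]<.0785: print('IN',q,hit); break
E
python3 ins.py
```

```text
off [ 0.0002 -0.0012] 37 0.0024328299337714396
target [ 0.5282134  -0.14534733]
w 23.21 gf 40.00 [ 0.528  -0.1453  0.0752] [-0.61 -0.68 -1.04] t 28.91
IN [0. 0.] False
```

The pin dropped straight into the hole. Now seating it.

```bash
python3 - <<'E'
from h import *
e=np.array([.528213,-.145347])
print(r.servo_line([*e,.0645],.05,contact_N=8)); st()
print(r.servo_line([*e,.0550],.015,contact_N=8)); st()
E
```

```text
False
w 23.30 gf 40.00 [ 0.5279 -0.1453  0.0639] [ 0.54 -0.27 -1.02] t 29.27
True
w 23.06 gf 40.00 [ 0.5283 -0.1454  0.0584] [-0.3  -0.43  4.08] t 29.76
```

It stopped at 0.0584, exactly home height. I release, back off and check.

```bash
python3 - <<'E'
from h import *
r.set_gripper(.5); e=[.5283,-.1454]
r.servo_line([*e,.13],.12); r.reach([.44,-.20,.28],down(1.3)); r.wait(.3)
im,d,m=shot('w6'); P=cloud(d,m); nr=np.linalg.norm(P[...,:2]-[.5284,-.146],axis=-1)
hsv=cv2.cvtColor(im,cv2.COLOR_RGB2HSV); B=(nr<.045)&(hsv[...,0]>100)&(hsv[...,0]<125)&(hsv[...,1]>120)&(np.abs(P[...,2]-.072)<.02)
c=P[B]; print('disc',B.sum(),np.median(c[:,2]).round(4),np.linalg.lstsq(np.c_[c[:,:2]-c[:,:2].mean(0),np.ones(len(c))],c[:,2],rcond=None)[0].round(4))
t=(nr<.025)&(P[...,2]>.1); print('knobtop',np.median(P[t],0).round(4))
for n in ('scene','side'):
    m=camera_model(n); d=get_image(n)[1]; P=cloud(d,m); q=np.linalg.norm(P[...,:2]-[.5284,-.146],axis=-1)
    print(n,np.median(P[(q<.02)&(P[...,2]>.1)],0).round(4))
st()
E
```

```text
disc 5647 0.0716 [ 0.0006 -0.0001  0.0716]
knobtop [ 0.527  -0.1456  0.1097]
scene [ 0.5261 -0.141   0.1101]
side [ 0.5257 -0.1425  0.1088]
w 47.08 gf 0.00 [ 0.4401 -0.1997  0.2794] [-0.67 -0.1  -0.3 ] t 32.30
```

The disc is level (tilt under 0.001) at 0.0716, where 0.072 is expected. The knob top is at 0.110, and the hand is clear.

```bash
python3 -c "
from h import *
print(r.sign_off())"
```

```text
the job is handed in; nothing more can be done
None
```

The roll lies flat and centred on the holder, the blue spindle is fully home and upright in the socket, both are released, and I handed the job in at about 32 s of the 67 s allowed; I ran no final check on the mug and stamp, but no move went near them.

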